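# Seat a brass bar letter in the leaf drill jig by touch

## Robot

A 7-joint arm with a two-finger parallel gripper is mounted at the origin on a cart in front of the work surface, level with it; the furniture and walls round the work are solid. World frame = base frame: x ahead of the robot, y to its left, z up, the work surface at z = 0. Lengths are in m, angles in rad, forces in N, time in s.
With the tool pointing down it reaches from about 0.35 to 0.9 m from the base axis. Payload 19.9 kg.
Tool frame: the origin (TCP) lies between the finger pads; the fingertips stand 11 mm ahead of it and the grasp point (between the pads) lies 8 mm behind it (bot.tips_ahead is the distance from the TCP to the fingertips, in m); z points along the fingers, y is the direction in which the jaws open and shut (so a half turn about z gives the same grasp; the last joint's range is limited). The gripper opens to 85 mm and grips with 20 to 120 N. Pads are 22 mm wide; open, the fingers measure 114 mm over their backs; the gripper's body (76 mm by 85 mm) begins 54 mm behind the grasp point. The pads swing forward as they close: fully open they stand 13 mm farther back than shut.
Start: joints at [-1.345, 0.417, -0.01, 1.614, 0.005, 1.111, -0.053], TCP at [0.165, 0.603, 0.242] pointing down, gripper open.
Joint ranges: [-2.81, 2.81], [-0.39, 2.02], [-1.27, 1.25], [0.06, 2.57], [-1.19, 4.33], [0.19, 2], [-2.82, 2.82]. Speed limits (rad/s): [1.89, 1.89, 2.39, 2.39, 3.01, 3.01, 3.01].

## Interface

Orientations are given as a unit quaternion [x, y, z, w].
In Python, from workcell import bot gives the robot as it stands.
- The arm moves only by the shell command python3 -m pendant 'ROWS' [FORCE]. ROWS is JSON, one flat list of numbers, 5 for each row, row after row: the finger opening in cm, from 0 to 8.54, then the shift along the world's x, y, z in cm, then the turn about the world's z in rad. A call has 1 to 12 rows; each row is the pose to reach, as a shift and turn from the pose commanded when the call began; what a row does not reach only later rows make up. A row lasts 1/10 s, in which the tool goes at most 50 mm and 8.59 degrees, less where a joint would pass 70% of its speed; a pose out of reach is approached as far as the arm can. A call with a gripper value outside its range is refused whole. The fingers move at their own pace and stop on an object; FORCE is the grip in N (left out, the last holds). Time passes only in rows, so rows that repeat a pose let the fingers close. It gives the time, the measured TCP pose, the force and the opening at its end, in the units of the state.
- bot.observe(): the state, without advancing time (a new reading comes with each control period).
- bot.grab_frame(name): name is "side" or "top" or "wrist"; returns (picture, depth): 384x512x3 uint8, red, green, blue; 384x512 float32, m along the optical axis (not along the pixel's ray), 0 where there is no reading.
- bot.calibration(name): a dict with "vertical_fov" (degrees; the focal length in pixels is half the picture's height over the tangent of half this angle, whatever the lens; pixels are square), "cx", "cy" (the principal point, pixels), "dist_coeffs" ([k1, k2, p1, p2, k3] as OpenCV has them; the pictures are not rectified), "rvec" (rotation vector, rad) and "tvec" (3), from world to camera coordinates, as OpenCV has them; the wrist camera has in their place "mount" (4x4, takes a point from camera to tool coordinates, whose origin is the TCP and whose axes are the flange's). Camera axes: x right, y down, z forward; pixel columns grow to the right and rows downward; lengths in m; the calibration is good to about 2 mm. A picture is of the moment at which its call begins: read the wrist's pose just before it. calibration takes no time and is no camera call.
- bot.job_done(): hands the job in, once; it reports no verdict.
The state is a dict: "time": time; "joints": joint angles; "qd": joint speeds; "joint_efforts": joint torques, N m; "ee_pos": TCP position; "orientation": TCP orientation; "ft_force": force on the tool from outside, world axes, zero at the start; "wrist_torque": the same for the moment, N m; "finger_gap": finger opening in m.
Only numpy, scipy, OpenCV 4.12 (cv2) and the standard library are available. Lean on these libraries where they do the work, as an engineer would, in place of code of your own. Each camera call takes 0.05 s, during which the arm holds its last target.

## Task

Seat the loose brass bar in the drill jig with light pushes of the fingertips, without lifting it: first push the middle of its near long side until the bar bears on both dowel pins behind it, then push its free end until its other end meets the stop block, and last press the thumb pad of the hinged leaf until the leaf lies fully down over the bar. Push gently, leave the other things on the table where they are, and finish clear of the jig.

Things in the scene. Friction and masses are not known exactly. Their poses are not given: they have to be found in the camera images.
- drill_jig: Leaf drill jig, screwed down: aluminium base plate 124 x 236 mm, 12 mm thick, on the table. Origin on the table top, under the middle of where the bar belongs; jig x points away from the robot, jig y to the left along the bar, z up. A bar that is home is parallel to jig y, its origin at jig x = 0, y = 1, z = 12 mm. The leaf's dark hinge block stands behind the left pin, at x = 31 to 47 mm.
- left_pin (a point): Top of the left of two upright steel dowel pins, 8 mm in diameter, rising 22 mm above the plate: jig x = 22, y = 55 mm, 34 mm above the table. The seated bar's far long side touches the pins, at jig x = 18 mm.
- right_pin (a point): Top of the right dowel pin, like the left one: jig x = 22, y = -75 mm.
- stop_button (a point): Middle of the steel button on the dark stop block at the jig's left end (block 30 x 16 mm, top 38 mm above the table). The button faces the bar's left end: jig x = 0, y = 97 mm, 25 mm above the table.
- brass_bar: Loose brass bar (a plain letter I), 36 wide (its x), 194 long (its y), 36 mm high, hollow, about 0.25 kg, flat on the jig's plate, within 0.1 rad of parallel to jig y, 14 to 28 mm short of the pins and 13 to 29 mm short of the stop. Slides at 2 to 4 N; turning it onto the second pin takes up to 8 N. Origin: centre of its underside, 12 mm above the table; x points away from the robot, y to the left, towards the stop.
- bar_side (a point): Middle of the bar's near long side, half-way up (30 mm above the table): the first spot, to be pushed towards +x of the jig.
- bar_end (a point): Middle of the bar's free (right-hand) end face, half-way up (30 mm above the table): the second spot, to be pushed towards +y of the jig.
- thumb_pad (a point): Middle of the top of the ribbed black rubber pad, 24 x 24 mm, on the leaf: the third spot. With the leaf down it lies at jig x = -6, y = 55 mm, 60 mm above the table. A straight push downward at that x and y closes the leaf from any starting angle (the fingertip slides along its upper face).
- leaf (a joint): Hinge of the steel leaf over the bar's left part (56 mm wide, 73 mm from hinge to front edge; axis along jig y at x = 38, z = 54 mm). 0 = down, level; starts 0.40 to 0.65 rad open, at most 105 mm high. Stays where left; closing takes about 3 N. A lug under its front edge passes 4 mm in front of a seated bar, and lands on a bar that is not home.
- brass_l: Loose brass L, 98 x 200 x 36 mm, behind the jig. Not to be touched.
- screwdriver: Loose red screwdriver, 191 mm. Not to be touched.
- tape_black: Loose roll of black tape, 70 mm across, 18 mm high. Not to be touched.
- pen_black: Loose black pen, 141 mm. Not to be touched.
- glue_bottle: Loose white glue bottle, 34 mm across, 100 mm high. Not to be touched.
- pin_tray: Loose small tray of brass pins, 84 x 114 x 32 mm. Not to be touched.
Not all that is in view belongs to the job. Of the things that look like the brass_bar, the larger one is meant.

How it is judged:
By the outcome, as a careful person would: the job done as asked, in the order asked, and still so for the second after the job is handed in, with the robot touching nothing.
It also fails if it takes over 64 s, if anything falls off the work surface, if the arm or the gripper's body presses on something with over 40 N, if the wrist force passes 120 N, or if a joint passes its speed limit or range.

## Working session

There is one attempt and no reset: what is moved stays moved. The work goes in short steps, Python scripts to look and compute and a shell command to move; the robot and the scene stay as the last step left them, time stands still between calls to the robot, and variables do not carry over. Pictures are saved under pics/ and viewed, and the job is handed in when it is done.

```bash
ls; mkdir -p pics; python3 - <<'E'
from workcell import bot
import cv2,numpy as np
s=bot.observe();print({k:np.round(v,3).tolist() for k,v in s.items()})
for n in("top","side","wrist"):
    p,d=bot.grab_frame(n);cv2.imwrite(f"pics/{n}0.png",p[:,:,::-1]);np.save(f"pics/{n}0.npy",d)
    print(n,bot.calibration(n))
E
```

```text
pics
{'time': 0.0, 'joints': [-1.345, 0.418, -0.01, 1.614, 0.005, 1.111, -0.053], 'qd': [-0.001, 0.001, -0.0, -0.001, -0.0, 0.001, 0.001], 'joint_efforts': [0.0, -86.443, 0.679, -43.49, 0.019, 0.007, 0.0], 'ee_pos': [0.165, 0.603, 0.242], 'orientation': [0.133, 0.991, -0.001, -0.0], 'ft_force': [0.307, 0.224, -0.185], 'wrist_torque': [-0.012, -0.015, -0.042], 'finger_gap': 0.085}
top {'vertical_fov': 45.29520372993572, 'cx': 256.3972871242029, 'cy': 186.66559472110197, 'dist_coeffs': array([-0.19141277,  0.        ,  0.        ,  0.        ,  0.        ]), 'rvec': array([ 2.05713646, -2.14688724,  0.23411643]), 'tvec': array([0.08257503, 0.54666773, 1.13211324])}
side {'vertical_fov': 44.02371974929108, 'cx': 251.38074617515153, 'cy': 192.54930897892135, 'dist_coeffs': array([-0.03693915,  0.        ,  0.        ,  0.        ,  0.        ]), 'rvec': array([ 0.22047905, -2.76356692,  1.32137267]), 'tvec': array([0.57329772, 0.08188716, 1.26880079])}
wrist {'vertical_fov': 71.72094545207601, 'cx': 255.05831535228953, 'cy': 193.0961865567447, 'dist_coeffs': array([0.00979042, 0.        , 0.        , 0.        , 0.        ]), 'mount': array([[-3.69852143e-04, -9.59168383e-01, -2.82835423e-01,
         7.27780198e-02],
       [ 9.99999929e-01, -3.34105385e-04, -1.74620258e-04,
        -1.07307643e-03],
       [ 7.29933928e-05, -2.82835468e-01,  9.59168438e-01,
        -1.31021311e-01],
       [ 0.00000000e+00,  0.00000000e+00,  0.00000000e+00,
         1.00000000e+00]])}
```

View pics/top0.png

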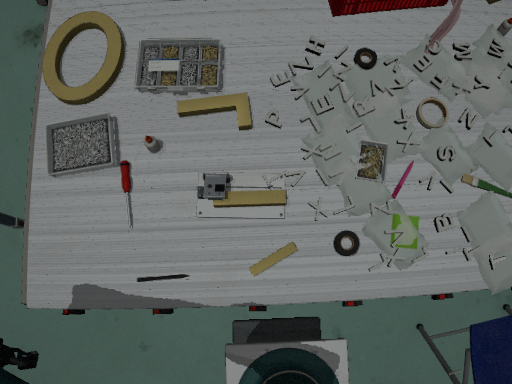

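View pics/side0.png

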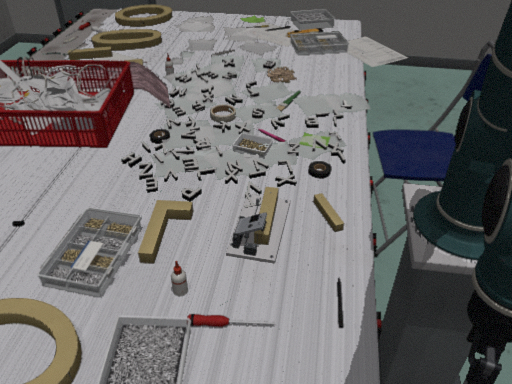

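View pics/wrist0.png

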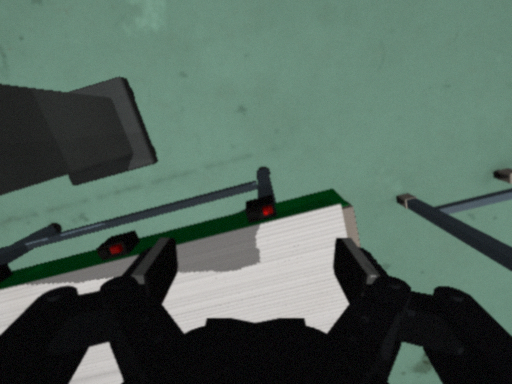

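The top view shows the jig plate at about (241,195), with its bar at (250,198). The leaf and hinge are at (215,187). The small decoy bar is at (273,259) and the tape at (346,243).

```bash
cat > h.py <<'E'
import numpy as np,cv2
from workcell import bot
def K(n):
    c=bot.calibration(n);f=192/np.tan(np.radians(c["vertical_fov"])/2)
    return np.array([[f,0,c["cx"]],[0,f,c["cy"]],[0,0,1]]),np.array(c["dist_coeffs"]),c
def ext(n,st=None):
    k,d,c=K(n)
    if n!="wrist":
        R=cv2.Rodrigues(c["rvec"])[0];t=np.array(c["tvec"]);return R.T,-R.T@t
    from scipy.spatial.transform import Rotation as Ro
    R=Ro.from_quat(st["orientation"]).as_matrix();m=c["mount"]
    return R@m[:3,:3],R@m[:3,3]+np.array(st["ee_pos"])
def onplane(n,uv,z,st=None):
    k,d,c=K(n);R,o=ext(n,st)
    p=cv2.undistortPoints(np.array(uv,float).reshape(-1,1,2),k,d).reshape(-1,2)
    r=np.c_[p,np.ones(len(p))]@R.T
    return o+r*((z-o[2])/r[:,2])[:,None]
def cloud(n,D,st=None):
    k,d,c=K(n);R,o=ext(n,st)
    v,u=np.mgrid[:384,:512]
    p=cv2.undistortPoints(np.stack([u,v],-1).reshape(-1,1,2).astype(float),k,d).reshape(-1,2)
    P=(np.c_[p,np.ones(len(p))]*D.reshape(-1,1))@R.T+o
    return P.reshape(384,512,3)
def proj(n,P,st=None):
    k,d,c=K(n);R,o=ext(n,st)
    q=(np.array(P,float).reshape(-1,3)-o)@R
    return cv2.projectPoints(q,np.zeros(3),np.zeros(3),k,d)[0].reshape(-1,2)
E
python3 - <<'E'
from h import *
im=cv2.imread("pics/top0.png");D=np.load("pics/top0.npy")
cv2.imwrite("pics/top0c.png",cv2.resize(im[155:285,185:325],None,fx=5,fy=4.6*1,interpolation=cv2.INTER_CUBIC))
C=cloud("top",D)
for u,v in[(250,198),(275,198),(225,210),(215,187),(273,259),(346,243),(240,230),(160,277)]:print(u,v,np.round(C[v,u],4))
E
```

```text
250 198 [0.5237 0.0771 0.0453]
275 198 [0.5207 0.0118 0.0465]
225 210 [0.5008 0.1458 0.0108]
215 187 [0.5479 0.1645 0.0857]
273 259 [0.3637 0.0241 0.0261]
346 243 [ 3.985e-01 -1.746e-01 -2.000e-04]
240 230 [ 0.447  0.108 -0.003]
160 277 [0.3284 0.3237 0.0083]
```

View pics/top0c.png

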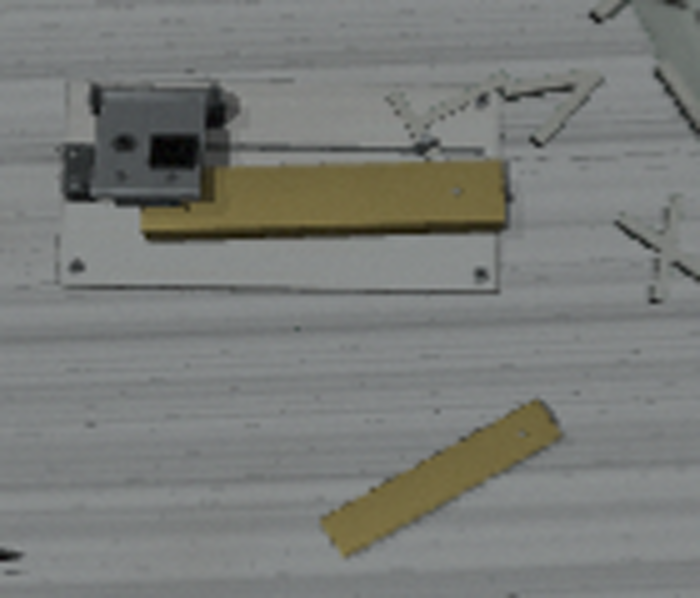

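```bash
python3 - <<'E'
from h import *
q=np.array([(62,287),(498,292),(498,87),(68,83)],float);uv=np.c_[185+q[:,0]/5-.4,155+q[:,1]/4.6-.4]
P=onplane("top",uv,.012);print(np.round(P,4))
for a,b in[(0,1),(3,2),(1,2),(0,3)]:
    d=P[b]-P[a];print(np.linalg.norm(d),np.degrees(np.arctan2(d[1],d[0])))
q=np.array([(142,235),(507,228),(505,160)],float);uv=np.c_[185+q[:,0]/5-.4,155+q[:,1]/4.6-.4]
P=onplane("top",uv,.048);print(np.round(P,4));d=P[1]-P[0];print(np.degrees(np.arctan2(d[1],d[0])))
E
python3 -m pendant '[8.5,2.5,-4,1,0.1,  8.5,5,-8,2,0.2, 8.5,7,-12,3,0.26, 8.5,9,-16,4,0.26, 8.5,12,-21,6,0.26, 8.5,14,-25,6,0.26, 8.5,17,-30,6,0.26, 8.5,19,-34,6,0.26, 8.5,22,-39,6,0.26, 8.5,24,-43,6,0.26, 8.5,27,-48,6,0.26, 8.5,28.5,-51.3,6,0.26]'
```

```text
[[ 0.4847  0.2214  0.012 ]
 [ 0.4719 -0.0114  0.012 ]
 [ 0.5944 -0.0182  0.012 ]
 [ 0.6072  0.2164  0.012 ]]
0.23319178222046744 -93.1329248463673
0.23488686632855715 -93.11968334733044
0.1226306340220388 -3.1465122067115323
0.12258766757384906 -2.3542370731651157
[[ 0.5069  0.1743  0.048 ]
 [ 0.5028 -0.0159  0.048 ]
 [ 0.5422 -0.0171  0.048 ]]
-91.2453300620447
time: 1.35
ee_pos: [0.4476, 0.0936, 0.3024]
orientation: [0.003, 1.0, 0.0, 0.0]
ft_force: [0.2, 1.3, 0.2]
finger_gap: 0.085
```

```bash
python3 -m pendant '[0,0,0,0,-0.05, 0,0,0,0,-0.05, 0,0,0,0,-0.05,0,0,0,0,-0.05,0,0,0,0,-0.05,0,0,0,0,-0.05,0,0,0,0,-0.05,0,0,0,0,-0.05]' 20
cat > look.py <<'E'
import sys,json
from h import *
n,tag=sys.argv[1:3]
s=bot.observe();p,d=bot.grab_frame(n)
cv2.imwrite(f"pics/{tag}.png",p[:,:,::-1]);np.save(f"pics/{tag}.npy",d)
json.dump({k:np.array(s[k]).tolist() for k in("ee_pos","orientation","ft_force","time")},open(f"pics/{tag}.json","w"))
print(s["time"],np.round(s["ee_pos"],4),np.round(s["orientation"],4))
E
python3 look.py wrist w1; python3 -c "
import cv2;i=cv2.imread('pics/w1.png');cv2.imwrite('pics/w1b.png',cv2.resize(i,(800,600),interpolation=cv2.INTER_CUBIC))"
```

```text
time: 2.15
ee_pos: [0.4469, 0.0956, 0.3023]
orientation: [0.028, 1.0, -0.0, 0.0]
ft_force: [-0.5, -0.8, -0.1]
finger_gap: 0.0002
2.15 [0.4469 0.0956 0.3023] [ 0.0282  0.9996 -0.      0.    ]
```

View pics/w1b.png

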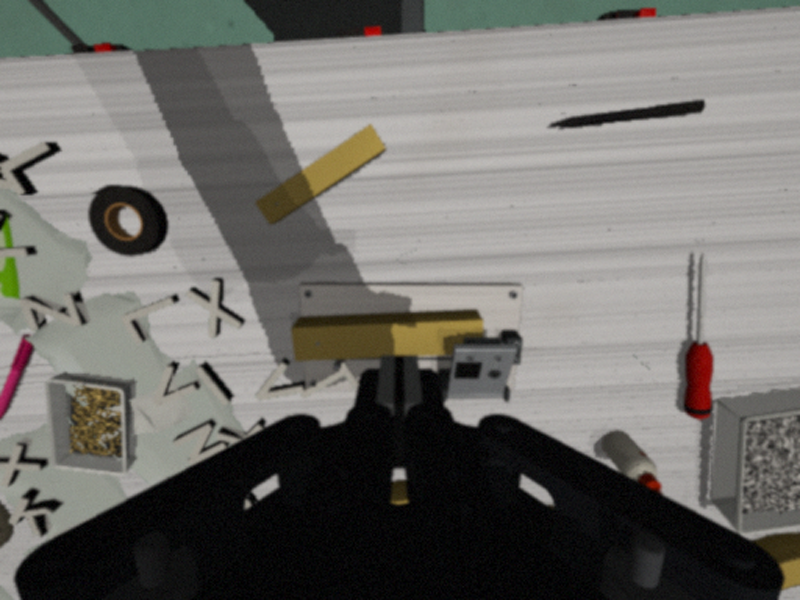

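```bash
cat > ov.py <<'E'
import sys,json
from h import *
def J(P,o,yaw):
    c,s=np.cos(yaw),np.sin(yaw);P=np.array(P,float)/1000
    return np.c_[o[0]+c*P[:,0]-s*P[:,1],o[1]+s*P[:,0]+c*P[:,1],P[:,2]]
def overlay(n,tag,o,yaw,box,f,out,leaf=None,bar=(-17,-22,0)):
    im=cv2.imread(f"pics/{tag}.png");st=json.load(open(f"pics/{tag}.json")) if n=="wrist" else None
    x0,y0,x1,y1=box;c=cv2.resize(im[y0:y1,x0:x1],None,fx=f,fy=f,interpolation=cv2.INTER_CUBIC)
    def L(pts,col,close=True):
        q=(proj(n,J(pts,o,yaw),st)-[x0,y0]+.5)*f-.5
        cv2.polylines(c,[np.round(q).astype(int).reshape(-1,1,2)],close,col,1)
    L([(-62,-118,12),(62,-118,12),(62,118,12),(-62,118,12)],(0,0,255))
    L([(-15,100,38),(15,100,38),(15,116,38),(-15,116,38)],(255,0,0))
    for y in(55,-75):
        t=np.linspace(0,6.28,12);L([(22+4*np.cos(a),y+4*np.sin(a),34) for a in t],(0,255,0))
        L([(22,y,12),(22,y,34)],(0,255,0))
    bx,by,a=bar
    L([(bx+np.cos(a)*x-np.sin(a)*y,by+np.sin(a)*x+np.cos(a)*y,48) for x,y in((-18,-97),(18,-97),(18,97),(-18,97))],(255,255,0))
    if leaf is not None:
        cc,ss=np.cos(leaf),np.sin(leaf)
        L([(38-73*cc,27,54+73*ss),(38,27,54),(38,83,54),(38-73*cc,83,54+73*ss)],(255,0,255))
    cv2.imwrite(out,c)
E
python3 - <<'E'
from ov import *
o=(.5396,.1018);y=np.radians(-3)
overlay("top","top0",o,y,(190,155,300,235),7,"pics/ot.png",.5)
overlay("wrist","w1",o,y,(175,170,345,270),4.6,"pics/ow.png",.5)
E
```

```text
(no output)
```

View pics/ot.png

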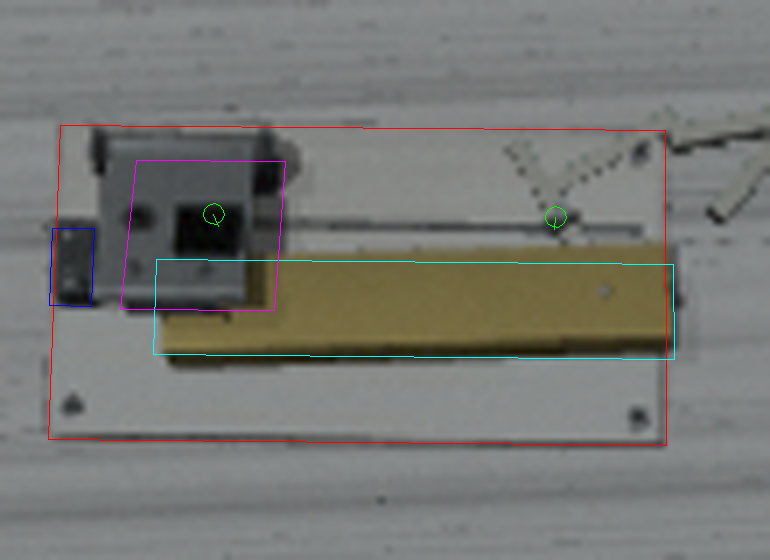

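View pics/ow.png

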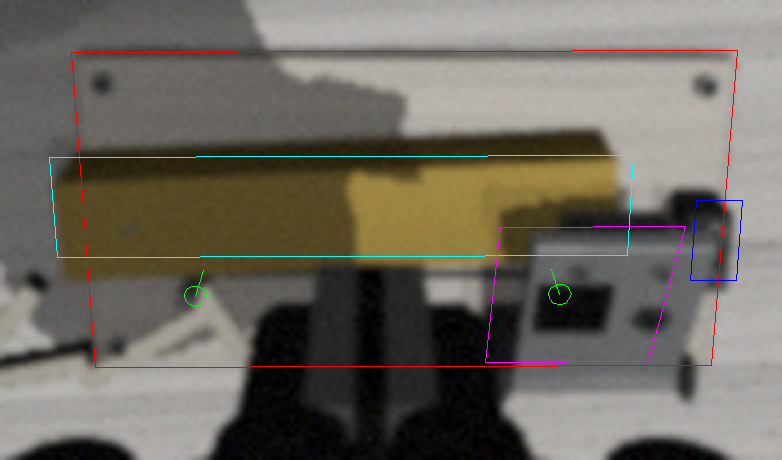

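```bash
python3 -m pendant '[0,-1,-3,-2,0, 0,-2,-6,-4,0, 0,-3,-9,-6,0,0,-3,-9,-6,0,0,-3,-9,-6,0]'
python3 look.py wrist w2; python3 - <<'E'
from ov import *
o=(.5396,.1018);y=np.radians(-3)
overlay("wrist","w2",o,y,(200,150,460,345),3.05,"pics/ow2.png",.5)
cv2.imwrite("pics/w2b.png",cv2.resize(cv2.imread("pics/w2.png")[150:345,200:460],None,fx=3.05,fy=3.05,interpolation=cv2.INTER_CUBIC))
E
```

```text
time: 2.7
ee_pos: [0.4169, 0.0052, 0.2423]
orientation: [0.029, 1.0, 0.0, -0.0]
ft_force: [1.0, 0.9, -0.8]
finger_gap: 0.0003
2.7 [0.4169 0.0052 0.2423] [ 2.890e-02  9.996e-01  0.000e+00 -1.000e-04]
```

View pics/ow2.png

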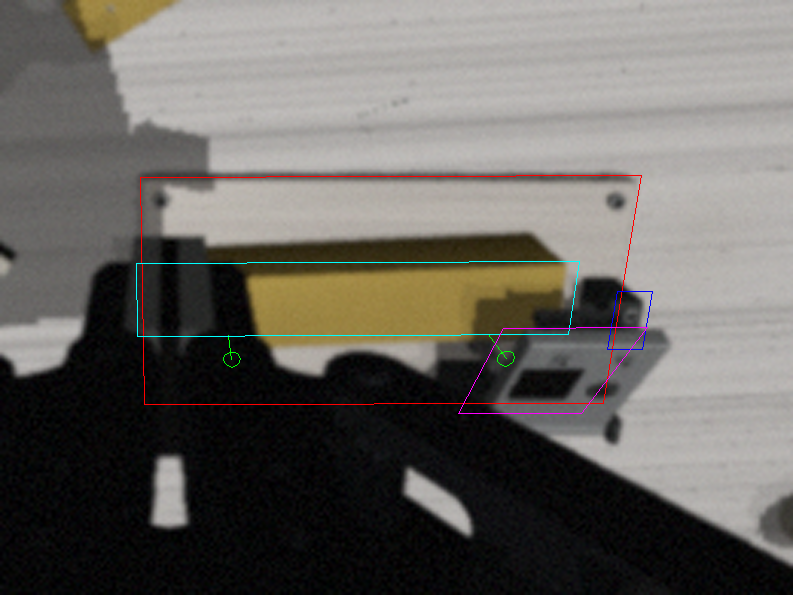

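View pics/w2b.png

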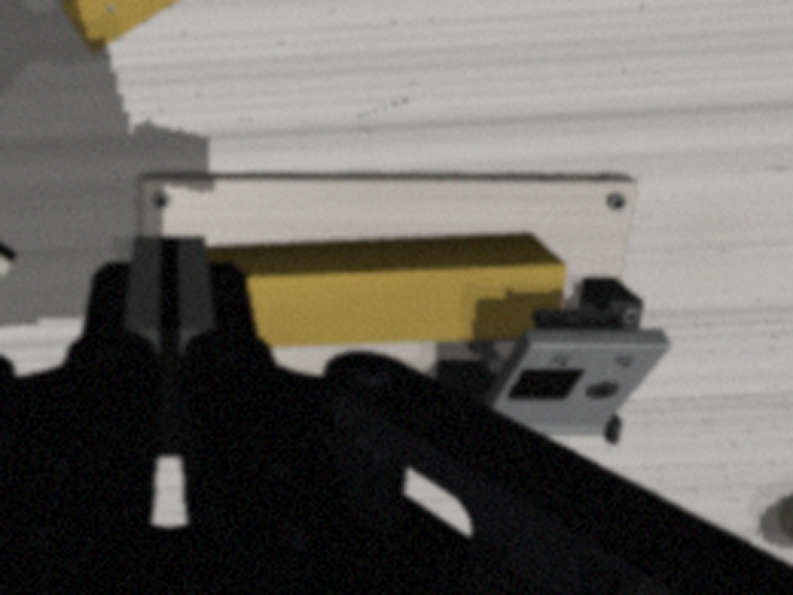

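```bash
cat > tri.py <<'E'
from ov import *
from scipy.optimize import least_squares
def tri(obs):
    def r(P): return np.concatenate([(proj(n,P,st)-uv).ravel() for n,uv,st in obs])
    s=least_squares(r,[.53,.1,.04]);return s.x,np.round(s.fun,1)
W={t:json.load(open(f"pics/{t}.json")) for t in("w1","w2")}
B={"top":(190,155,7),"w1":(175,170,4.6),"w2":(200,150,3.05)}
def o(n,x,y):
    a,b,f=B[n];return ("top" if n=="top" else "wrist",np.array([a+(x+.5)/f-.5,b+(y+.5)/f-.5]),W.get(n))
if __name__=="__main__":
    T={"pad":[o("top",208,230),o("w1",572,308),o("w2",547,383)],
    "plFL":[o("top",50,439),o("w1",735,52),o("w2",634,179)],
    "plFR":[o("top",665,443),o("w1",73,53),o("w2",141,177)],
    "scrFL":[o("top",73,405),o("w1",706,85),o("w2",616,200)],
    "scrFR":[o("top",638,418),o("w1",102,84),o("w2",161,200)],
    "barFLtop":[o("top",166,354),o("w1",616,163),o("w2",564,263)],
    "barFRtop":[o("top",668,340),o("w1",57,180)],
    "barBRtop":[o("top",672,245),o("w1",66,278)],
    "pinR":[o("top",574,215),o("w1",187,284)],
    "leafFL":[o("top",97,297),o("w1",714,236),o("w2",667,334)]}
    for k,v in T.items():
        P,f=tri(v);c,s=np.cos(np.radians(3)),np.sin(np.radians(3));d=P[:2]-[.5396,.1018]
        print(k,np.round(P,4),"jig",np.round([c*d[0]-s*d[1],s*d[0]+c*d[1]],4),f)
E
python3 tri.py
```

```text
pad [0.5476 0.1534 0.0797] jig [0.0053 0.052 ] [ 0.3  0.   0.3 -0.1 -0.1  0.1]
plFL [0.4864 0.2226 0.0079] jig [-0.0594  0.1179] [ 0.  -0.7 -0.4  0.4  0.4 -0.7]
plFR [ 0.4721 -0.0124  0.0105] jig [-0.0614 -0.1176] [-0.   0.2  0.1 -0.  -0.1  0.1]
scrFL [0.4965 0.2127 0.0112] jig [-0.0489  0.1085] [ 0.2  0.1  0.3 -0.  -0.1  0.1]
scrFR [ 0.4831 -0.0032  0.0131] jig [-0.0509 -0.1078] [ 0.2 -0.3 -0.1 -0.2  0.2 -0. ]
barFLtop [0.5106 0.1734 0.0461] jig [-0.0327  0.07  ] [ 0.1 -0.7 -0.  -0.7  0.1  0.3]
barFRtop [ 0.5056 -0.013   0.0503] jig [-0.0279 -0.1164] [-0.1 -0.2 -0.1 -0.1]
barBRtop [ 0.5433 -0.0164  0.0446] jig [ 0.0099 -0.1178] [-0.3 -0.3 -0.2 -0.2]
pinR [0.5643 0.0183 0.0085] jig [ 0.029  -0.0821] [-0.2 -0.2 -0.2 -0.1]
leafFL [0.5222 0.195  0.0878] jig [-0.0222  0.0921] [-0.2  0.2 -0.1  0.1 -0.   0.1]
```

The triangulated bar near side is centred at about (0.508, 0.080). The jig yaw is about -3.3° and its origin about (0.541, 0.101). I'll go down in front of the bar's side.

```bash
python3 -m pendant '[0,2,3,-3,0, 0,4,6,-7,0, 0,5,7.5,-11,0, 0,5,7.5,-14,0, 0,5,7.5,-17,0, 0,5,7.5,-19,0, 0,5,7.5,-20.7,0, 0,5,7.5,-20.7,0, 0,5,7.5,-20.7,0]'
python3 look.py wrist w3;python3 look.py side s3; python3 -c "
import cv2;i=cv2.imread('pics/w3.png');cv2.imwrite('pics/w3b.png',cv2.resize(i,(800,600),interpolation=cv2.INTER_CUBIC))
i=cv2.imread('pics/s3.png')[160:300,200:390];cv2.imwrite('pics/s3b.png',cv2.resize(i,None,fx=4,fy=4,interpolation=cv2.INTER_CUBIC))"
```

```text
time: 3.65
ee_pos: [0.4674, 0.0811, 0.0357]
orientation: [0.028, 1.0, 0.0, 0.0]
ft_force: [0.9, 0.1, 0.7]
finger_gap: -0.0002
3.65 [0.4674 0.0811 0.0357] [2.800e-02 9.996e-01 1.000e-04 1.000e-04]
3.7 [0.4676 0.081  0.0361] [2.810e-02 9.996e-01 2.000e-04 5.000e-04]
```

View pics/w3b.png

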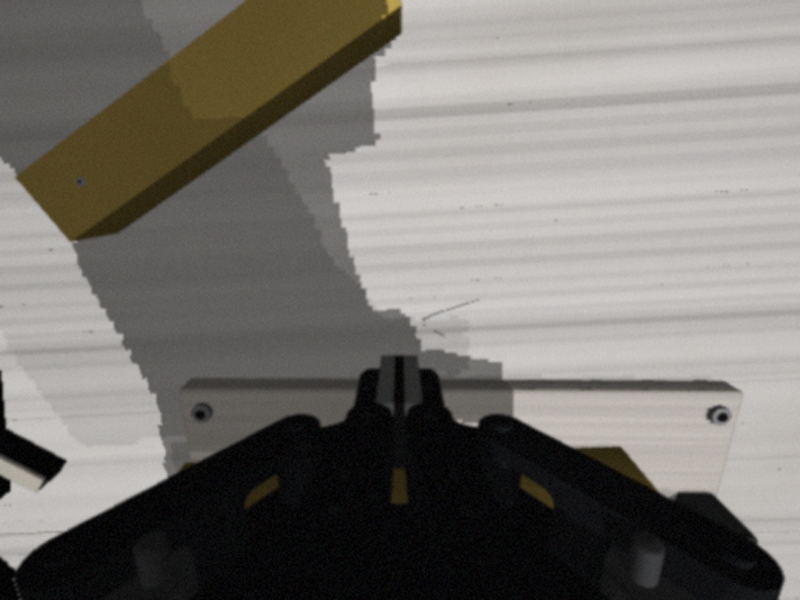

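View pics/s3b.png

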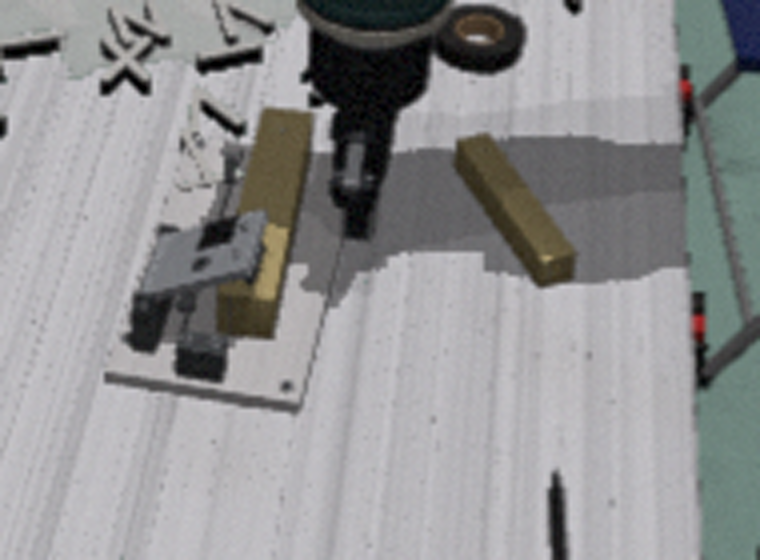

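The wrist view shows the fingertips at (398,370), just in front of the plate edge. The side view shows the gripper clear of the leaf and facing the bar's middle.

```bash
python3 -m pendant '[0,1,-0.05,0,0, 0,1.8,-0.1,0,0, 0,2.3,-0.1,0,0, 0,2.3,-0.1,0,0]'; python3 -m pendant '[0,0.2,0,0,0, 0,0.4,0,0,0, 0,0.6,-0.05,0,0, 0,0.6,-0.05,0,0]';python3 -m pendant '[0,0.2,0,0,0, 0,0.4,0,0,0, 0,0.4,0,0,0]'
```

```text
time: 4.15
ee_pos: [0.4909, 0.0794, 0.0354]
orientation: [0.029, 1.0, -0.0, 0.0]
ft_force: [0.1, 1.3, 0.2]
finger_gap: 0.0
time: 4.55
ee_pos: [0.4962, 0.0789, 0.0353]
orientation: [0.028, 1.0, -0.0, 0.0]
ft_force: [0.9, -0.3, 0.3]
finger_gap: -0.0001
time: 4.85
ee_pos: [0.5001, 0.079, 0.0352]
orientation: [0.028, 1.0, -0.0, -0.0]
ft_force: [-0.4, 0.4, 0.3]
finger_gap: -0.0003
```

```bash
python3 -m pendant '[0,0.15,0,0,0, 0,0.3,0,0,0, 0,0.3,0,0,0]'; python3 -m pendant '[0,0.15,0,0,0, 0,0.3,0,0,0, 0,0.3,0,0,0]';python3 look.py side s4; python3 -c "
import cv2
i=cv2.imread('pics/s4.png')[160:300,200:390];cv2.imwrite('pics/s4b.png',cv2.resize(i,None,fx=4,fy=4,interpolation=cv2.INTER_CUBIC))"
```

```text
time: 5.15
ee_pos: [0.5031, 0.079, 0.0352]
orientation: [0.028, 1.0, -0.0, 0.0]
ft_force: [-0.6, -0.6, 0.0]
finger_gap: 0.0001
time: 5.45
ee_pos: [0.5062, 0.079, 0.0353]
orientation: [0.028, 1.0, -0.0, 0.0]
ft_force: [-1.0, 0.2, -0.5]
finger_gap: -0.0003
5.45 [0.5062 0.079  0.0353] [ 2.840e-02  9.996e-01 -1.000e-04  2.000e-04]
```

View pics/s4b.png

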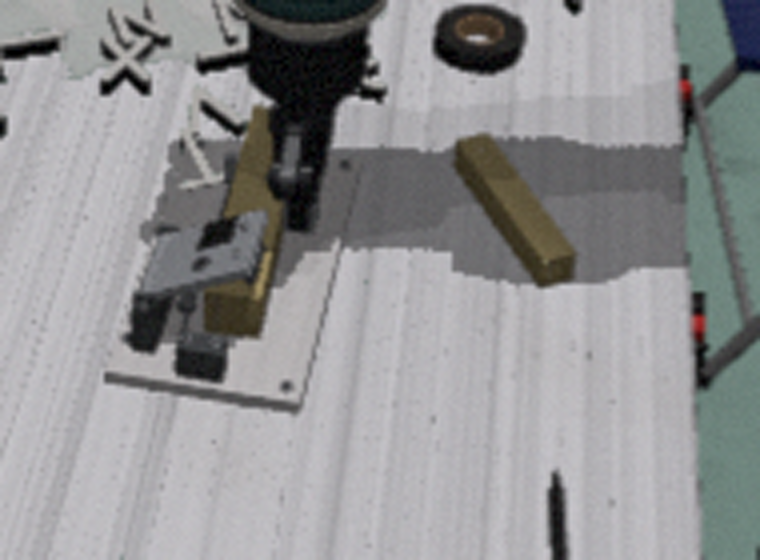

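The side view shows the bar sliding: its left end moved from x≈247 to 234. I'll continue.

```bash
for i in 1 2; do python3 -m pendant '[0,0.1,0,0,0, 0,0.2,-0.01,0,0]' | grep -v orient; done
```

```text
time: 5.7
ee_pos: [0.5079, 0.0789, 0.0353]
ft_force: [-2.3, -0.4, 0.8]
finger_gap: -0.0
time: 5.9
ee_pos: [0.51, 0.0788, 0.0353]
ft_force: [-2.2, 0.3, 1.8]
finger_gap: 0.0
```

```bash
python3 -m pendant '[0,0.1,0,0,0, 0,0.2,-0.01,0,0]' | grep -v orient; python3 look.py side s5; python3 -c "
import cv2
i=cv2.imread('pics/s5.png')[160:300,200:390];cv2.imwrite('pics/s5b.png',cv2.resize(i,None,fx=4,fy=4,interpolation=cv2.INTER_CUBIC))"
```

```text
time: 6.1
ee_pos: [0.512, 0.0787, 0.0352]
ft_force: [-2.0, 0.5, 1.6]
finger_gap: 0.0001
6.1 [0.512  0.0787 0.0352] [ 0.0284  0.9996 -0.     -0.    ]
```

View pics/s5b.png

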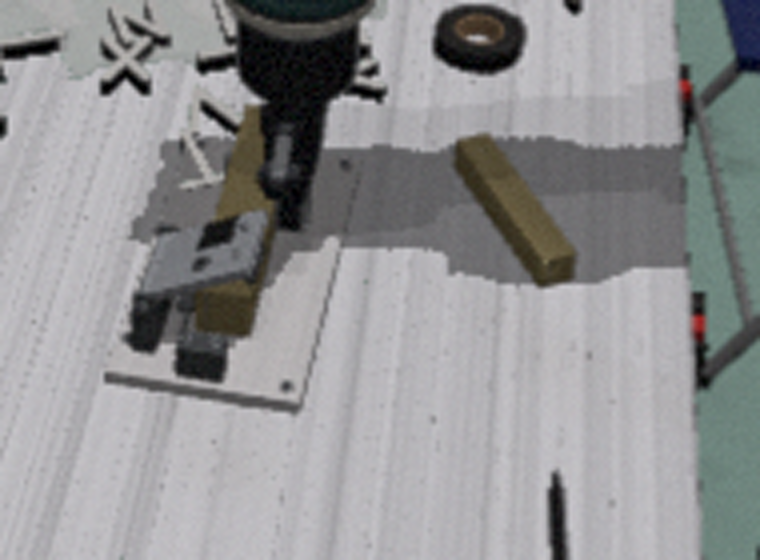

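```bash
for i in 1 2 ; do python3 -m pendant '[0,0.1,-0.01,0,0, 0,0.15,-0.01,0,0]' | grep -v -e orient -e gap; done
```

```text
time: 6.35
ee_pos: [0.5132, 0.0788, 0.0352]
ft_force: [-5.6, 2.1, 3.7]
time: 6.55
ee_pos: [0.5144, 0.0788, 0.0351]
ft_force: [-9.4, 2.9, 6.4]
```

```bash
python3 -m pendant '[0,0.1,-0.01,0,0, 0,0.15,-0.01,0,0]' | grep -v -e orient -e gap; python3 look.py side s6; python3 -c "
import cv2
i=cv2.imread('pics/s6.png')[160:300,200:390];cv2.imwrite('pics/s6b.png',cv2.resize(i,None,fx=4,fy=4,interpolation=cv2.INTER_CUBIC))"
```

```text
time: 6.75
ee_pos: [0.5145, 0.0787, 0.0349]
ft_force: [-18.6, 2.7, 13.9]
6.75 [0.5145 0.0787 0.0349] [ 2.810e-02  9.996e-01  1.000e-04 -2.100e-03]
```

View pics/s6b.png

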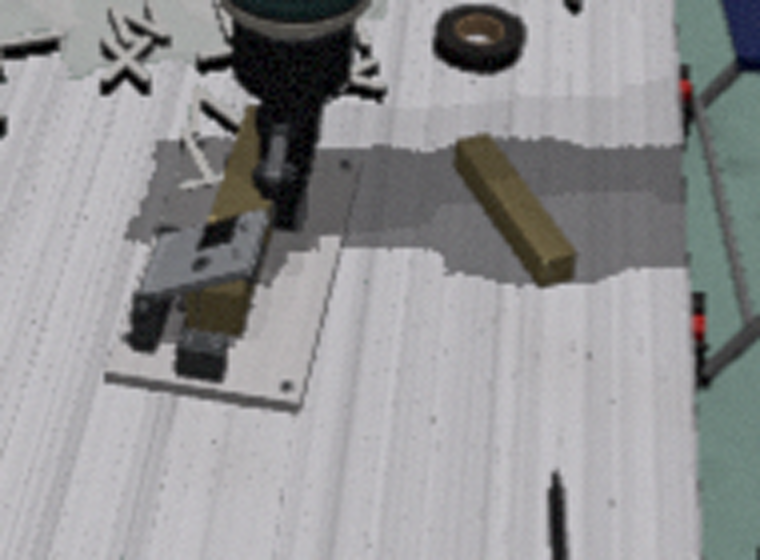

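Force rose to about 19 N with no further travel, so the bar is bearing. I'll back off and check its alignment.

```bash
python3 -m pendant '[0,-1,0.05,0,0, 0,-3,0.1,0,0, 0,-3,0.1,4,0, 0,-5,-3,9,0, 0,-6,-4,14,0, 0,-7,-4,19,0, 0,-7,-4,22,0,0,-7,-4,24,0,0,-7,-4,24,0,0,-7,-4,24,0]'; python3 look.py wrist w7; python3 look.py top t7; python3 look.py side s7
python3 - <<'E'
import cv2
for t,b,f in(("w7",(150,150,410,345),3.05),("t7",(190,155,300,235),7),("s7",(200,180,320,270),6)):
    cv2.imwrite(f"pics/{t}b.png",cv2.resize(cv2.imread(f"pics/{t}.png")[b[1]:b[3],b[0]:b[2]],None,fx=f,fy=f,interpolation=cv2.INTER_CUBIC))
E
```

```text
time: 7.8
ee_pos: [0.4464, 0.0384, 0.2751]
orientation: [0.028, 1.0, 0.0, 0.0]
ft_force: [0.2, 0.1, -1.1]
finger_gap: -0.0002
7.8 [0.4464 0.0384 0.2751] [2.840e-02 9.996e-01 3.000e-04 5.000e-04]
7.85 [0.4461 0.0383 0.2745] [ 2.840e-02  9.996e-01 -1.000e-04 -2.000e-04]
7.9 [0.4461 0.0383 0.2742] [ 2.840e-02  9.996e-01 -3.000e-04 -6.000e-04]
```

View pics/w7b.png

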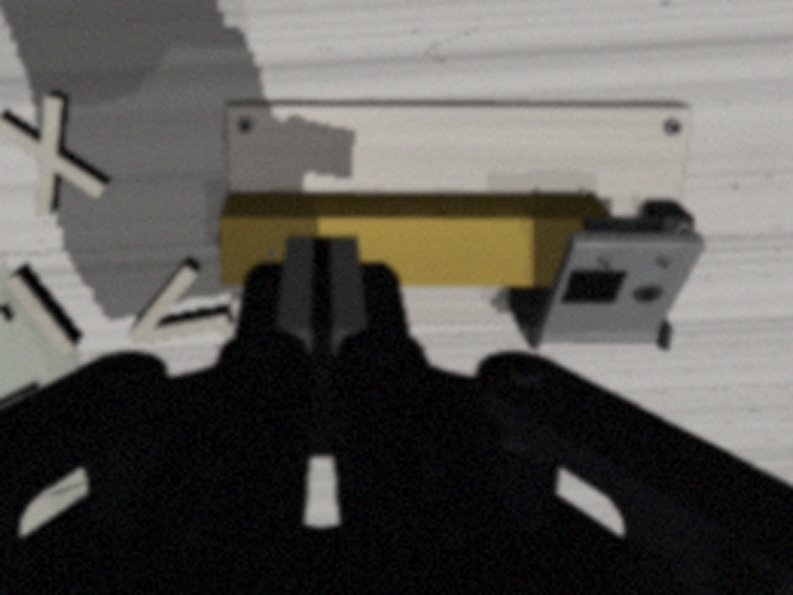

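View pics/t7b.png

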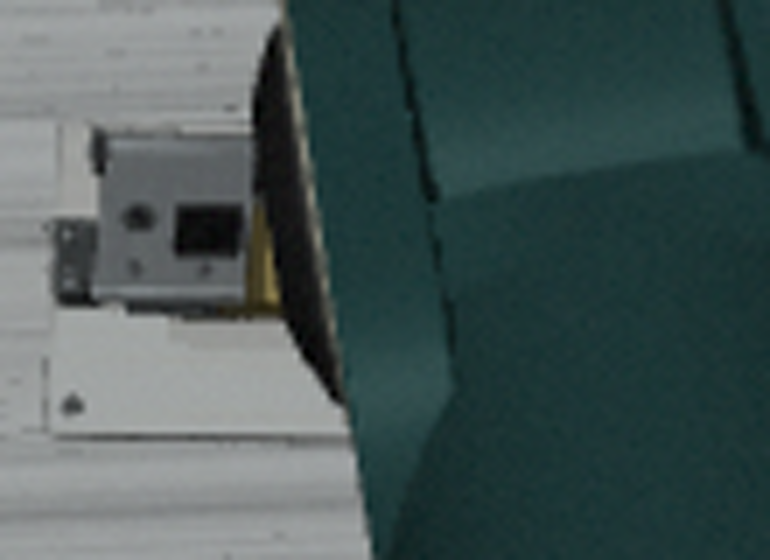

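View pics/s7b.png

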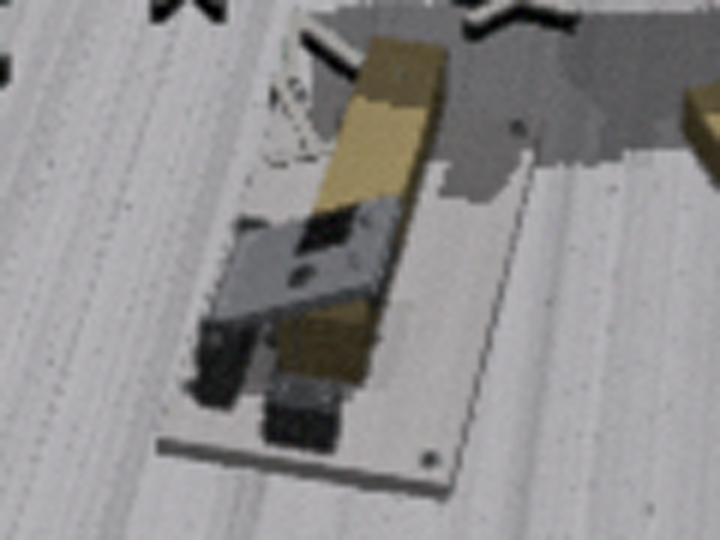

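```bash
python3 - <<'E'
from ov import *
st=json.load(open("pics/w7.json"))
def P(x,y,z):return onplane("wrist",[(150+(x+.5)/3.05-.5,150+(y+.5)/3.05-.5)],z,st)[0]
for l,a in(("FRt",(221,215,.048)),("BRt",(222,285,.048)),("F mid",(500,215,.048)),("FLt",(604,216,.048)),("plFR",(226,102,.012)),("plFL",(691,103,.012)),("FRb",(226,193,.012)),("FLb",(597,193,.012))):print(l,np.round(P(*a),4))
E
```

```text
FRt [ 0.5172 -0.0143  0.048 ]
BRt [ 0.5538 -0.0172  0.048 ]
F mid [0.5248 0.118  0.048 ]
FLt [0.5281 0.1673 0.048 ]
plFR [ 0.4711 -0.0118  0.012 ]
plFL [0.485  0.2208 0.012 ]
FRb [ 0.5196 -0.0162  0.012 ]
FLb [0.5306 0.1758 0.012 ]
```

```bash
python3 - <<'E'
from ov import *
st=json.load(open("pics/w7.json"))
for q in((135,335),(190,260),(232,312),(105,185)):print(np.round(onplane("wrist",[(150+(q[0]+.5)/3.05-.5,150+(q[1]+.5)/3.05-.5)],.01,st)[0],4))
D=np.load("pics/top0.npy");C=cloud("top",D)
m=(abs(C[...,0]-.535)<.03)&(abs(C[...,1]+.05)<.03);print(np.percentile(C[m][:,2],[5,50,95,100]))
E
python3 -m pendant '[0,3,-3,0,0, 0,6,-6,-3,0, 0,8.7,-8.5,-7,0, 0,8.7,-8.5,-11,0, 0,8.7,-8.5,-15,0, 0,8.7,-8.5,-18,0,0,8.7,-8.5,-18,0,0,8.7,-8.5,-18,0]'; python3 look.py side s8;python3 look.py wrist w8
python3 - <<'E'
import cv2
for t,b,f in(("w8",(0,0,512,384),1.5),("s8",(200,150,340,270),5)):
    cv2.imwrite(f"pics/{t}b.png",cv2.resize(cv2.imread(f"pics/{t}.png")[b[1]:b[3],b[0]:b[2]],None,fx=f,fy=f,interpolation=cv2.INTER_CUBIC))
E
```

```text
[ 0.6004 -0.0739  0.01  ]
[ 0.5573 -0.0391  0.01  ]
[ 0.5895 -0.0194  0.01  ]
[ 0.5123 -0.0788  0.01  ]
[-0.00415428  0.00022905  0.00495592  0.0161111 ]
time: 8.75
ee_pos: [0.5333, -0.047, 0.0953]
orientation: [0.029, 1.0, -0.0, -0.001]
ft_force: [0.3, -0.2, 1.3]
finger_gap: -0.0002
8.75 [ 0.5333 -0.047   0.0953] [ 2.860e-02  9.996e-01 -4.000e-04 -6.000e-04]
8.8 [ 0.534  -0.0469  0.0963] [ 2.850e-02  9.996e-01 -2.000e-04  4.000e-04]
```

View pics/w8b.png

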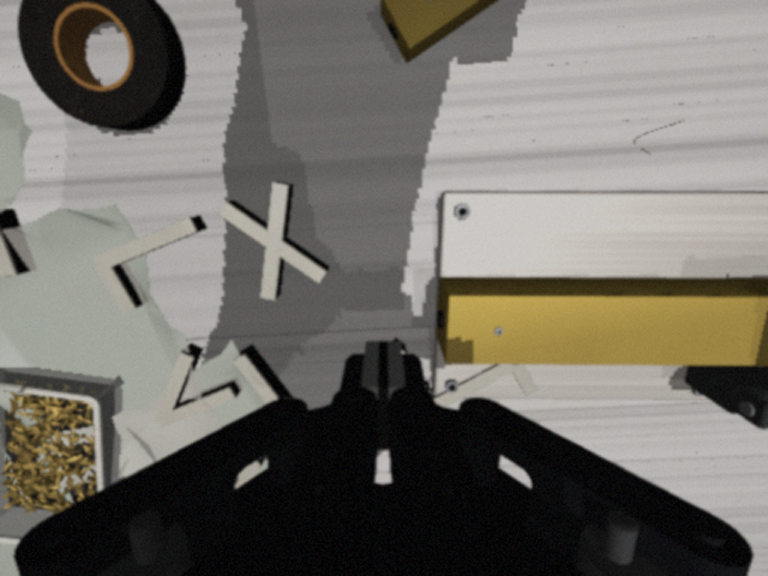

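View pics/s8b.png

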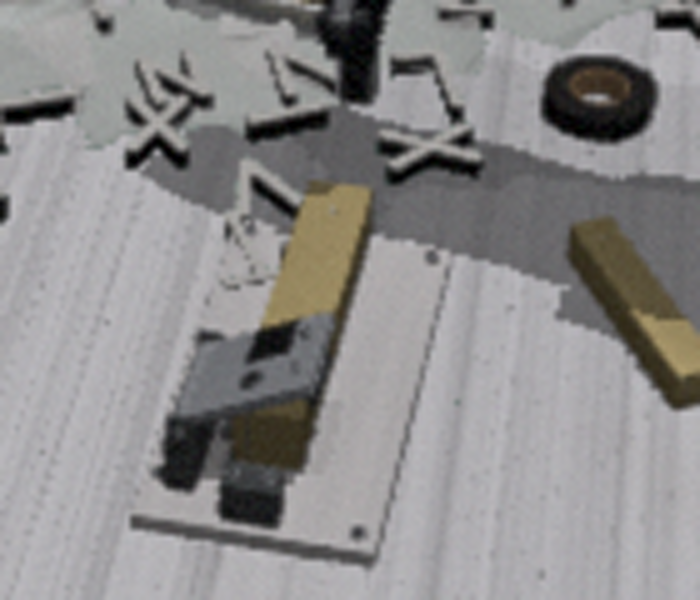

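The fingertip is right of the bar's free end. The nearest loose letter is about 23 mm away in x and lower than the tip. I'll descend, then push in +y along the jig.

```bash
python3 -m pendant '[0,0,0,-2,0, 0,0,0,-4,0, 0,0,0,-6,0,0,0,0,-6,0]'|grep -v ori; python3 -m pendant '[0,0.05,0.8,0,0, 0,0.1,1.6,0,0,0,0.1,1.9,0,0,0,0.1,2.1,0,0]'|grep -v ori;python3 -m pendant '[0,0.02,0.2,0,0, 0,0.03,0.4,0,0]'|grep -v ori
```

```text
time: 9.25
ee_pos: [0.5331, -0.0464, 0.0349]
ft_force: [0.2, 0.5, 0.2]
finger_gap: -0.0005
time: 9.65
ee_pos: [0.535, -0.0251, 0.0361]
ft_force: [-0.0, -3.1, 1.7]
finger_gap: -0.0004
time: 9.85
ee_pos: [0.5349, -0.0217, 0.0355]
ft_force: [-0.3, -2.4, 2.7]
finger_gap: 0.0
```

```bash
python3 -m pendant '[0,0.01,0.2,0,0, 0,0.02,0.4,0,0,0,0.04,0.6,0,0]'|grep -v ori;python3 -m pendant '[0,0.01,0.2,0,0, 0,0.02,0.4,0,0]'|grep -v ori;python3 -m pendant '[0,0.01,0.15,0,0, 0,0.02,0.25,0,0]'|grep -v ori
```

```text
time: 10.15
ee_pos: [0.5351, -0.0156, 0.0352]
ft_force: [0.0, -2.6, 1.9]
finger_gap: -0.0001
time: 10.35
ee_pos: [0.5354, -0.0115, 0.0352]
ft_force: [0.0, -2.8, 2.6]
finger_gap: 0.0001
time: 10.55
ee_pos: [0.5355, -0.009, 0.0352]
ft_force: [-0.3, -2.7, 1.5]
finger_gap: 0.0002
```

```bash
for i in 1 2 3; do python3 -m pendant '[0,0,0.1,0,0, 0,0.01,0.15,0,0]'|grep -v -e ori -e gap;done
```

```text
time: 10.75
ee_pos: [0.5356, -0.0075, 0.0352]
ft_force: [0.2, -1.7, 2.5]
time: 10.95
ee_pos: [0.5356, -0.007, 0.0352]
ft_force: [-1.1, -9.9, 2.3]
time: 11.15
ee_pos: [0.5357, -0.0068, 0.0353]
ft_force: [-1.0, -17.2, 2.9]
```

A firm stop at y≈-0.007, close to the predicted 20 mm travel. I'll retract and look.

```bash
python3 -m pendant '[0,0,-1,0,0, 0,0,-2,0,0, 0,0,-2,4,0, 0,-3,-1,9,0, 0,-6,1,14,0, 0,-9,3,19,0, 0,-9,4,22,0,0,-9,4,24,0,0,-9,4,24,0,0,-9,4,24,0]'; python3 look.py wrist w9; python3 look.py side s9
python3 - <<'E'
import cv2
for t,b,f in(("w9",(150,150,410,345),3.05),("s9",(200,180,320,270),6)):
    cv2.imwrite(f"pics/{t}b.png",cv2.resize(cv2.imread(f"pics/{t}.png")[b[1]:b[3],b[0]:b[2]],None,fx=f,fy=f,interpolation=cv2.INTER_CUBIC))
E
```

```text
time: 12.15
ee_pos: [0.4459, 0.0354, 0.2756]
orientation: [0.028, 1.0, 0.001, 0.001]
ft_force: [0.2, -0.1, -0.7]
finger_gap: -0.0001
12.15 [0.4459 0.0354 0.2756] [2.810e-02 9.996e-01 5.000e-04 6.000e-04]
12.2 [0.4456 0.0352 0.2748] [ 2.840e-02  9.996e-01  1.000e-04 -2.000e-04]
```

View pics/w9b.png

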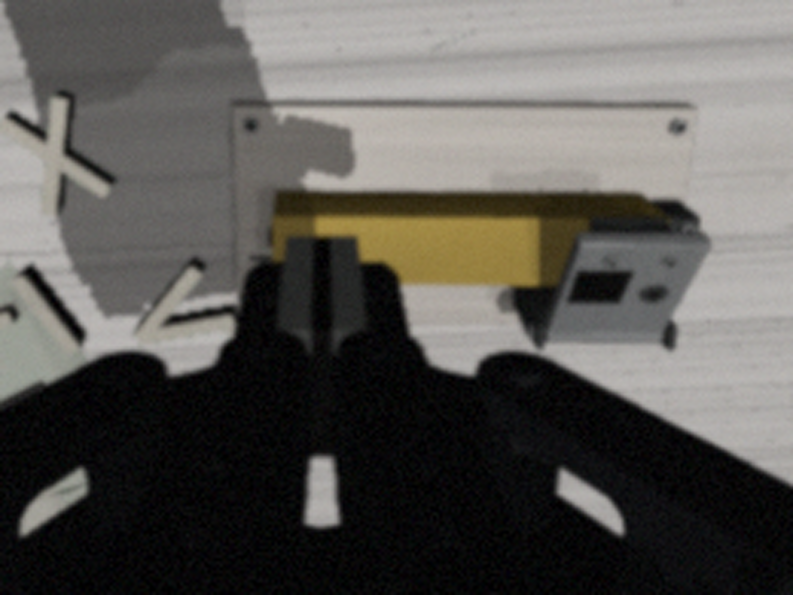

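View pics/s9b.png

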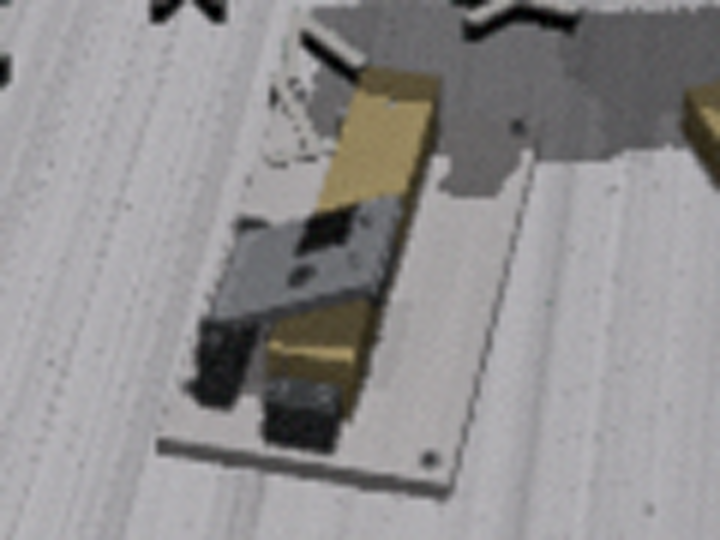

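```bash
python3 - <<'E'
from ov import *
st=json.load(open("pics/w9.json"))
def P(x,y,z):return onplane("wrist",[(150+(x+.5)/3.05-.5,150+(y+.5)/3.05-.5)],z,st)[0]
for l,a in(("FRt",(274,214,.048)),("F mid",(530,215,.048)),("FRb",(277,191,.012)),("FLb",(640,193,.012)),("plFR",(233,102,.012)),("plFL",(697,104,.012)),("BR",(274,285,.048)),("B",(500,286,.048)),("pad",(601,287,.08))):print(l,np.round(P(*a),4))
a=np.radians(3.35);
r=P(274,214,.048)[:2]
o=r+[.018*np.cos(a)+.096*np.sin(a),-.018*np.sin(a)+.096*np.cos(a)]
print("origin",o,"pad target",o+[-.006*np.cos(a)+.055*np.sin(a),.006*np.sin(a)+.055*np.cos(a)])
E
```

```text
FRt [0.5179 0.0081 0.048 ]
F mid [0.5254 0.1296 0.048 ]
FRb [0.5198 0.0075 0.012 ]
FLb [0.5316 0.1954 0.012 ]
plFR [ 0.471  -0.0111  0.012 ]
plFL [0.4853 0.2213 0.012 ]
BR [0.5551 0.0053 0.048 ]
B [0.5619 0.1156 0.048 ]
pad [0.5481 0.1535 0.08  ]
origin [0.54151641 0.10284709] pad target [0.5387406  0.15810372]
```

The bar reads home: its front edge is parallel to the plate (3.5° vs 3.5°) and its left end is against the stop block in the side view. I'll press the pad at about (0.539, 0.156).

```bash
python3 -m pendant '[0,2,3,0,0, 0,4,6,-3,0, 0,7,9,-6,0, 0,9.3,12.1,-9,0, 0,9.3,12.1,-12,0, 0,9.3,12.1,-14.5,0,0,9.3,12.1,-14.5,0,0,9.3,12.1,-14.5,0]'|grep -v gap; python3 look.py side s10;python3 look.py wrist w10
python3 - <<'E'
import cv2
for t,b,f in(("w10",(0,0,512,384),1.5),("s10",(180,150,320,270),5)):
    cv2.imwrite(f"pics/{t}b.png",cv2.resize(cv2.imread(f"pics/{t}.png")[b[1]:b[3],b[0]:b[2]],None,fx=f,fy=f,interpolation=cv2.INTER_CUBIC))
E
```

```text
time: 13.05
ee_pos: [0.5388, 0.1556, 0.13]
orientation: [0.029, 1.0, -0.001, -0.001]
ft_force: [-0.2, -0.1, -0.1]
13.05 [0.5388 0.1556 0.13  ] [ 2.890e-02  9.996e-01 -6.000e-04 -7.000e-04]
13.1 [0.5392 0.1559 0.1309] [ 2.880e-02  9.996e-01 -1.000e-04  1.000e-04]
```

View pics/s10b.png

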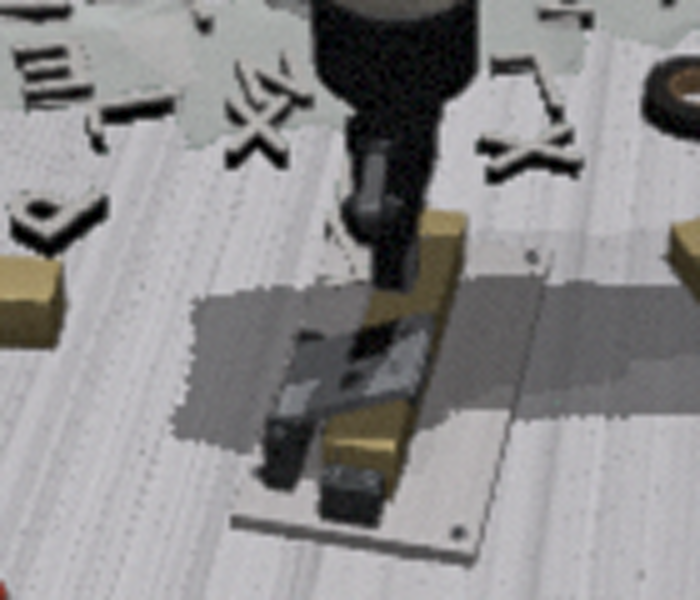

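View pics/w10b.png

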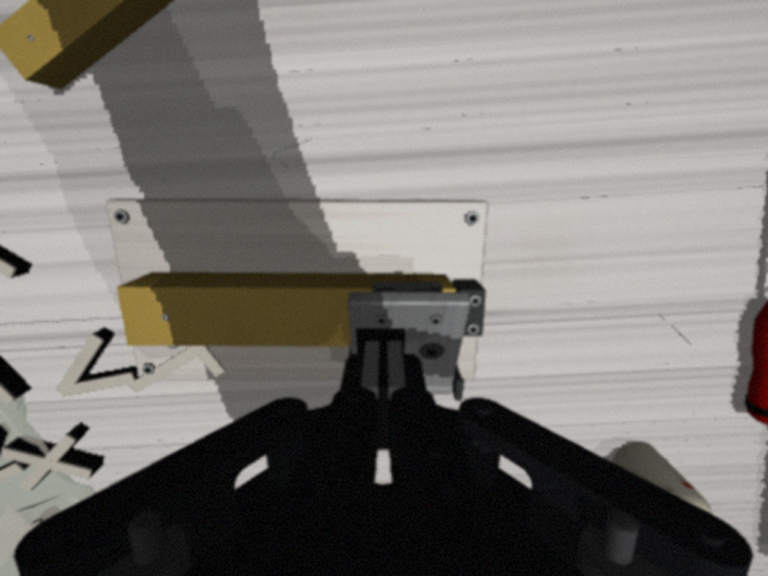

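The fingertip is centred over the black pad at (383,340). I'll press down.

```bash
python3 -m pendant '[0,0,0,-1,0, 0,0,0,-2,0, 0,0,0,-3,0, 0,0,0,-3.5,0]'|grep -v -e gap -e ori;python3 -m pendant '[0,0,0,-0.4,0, 0,0,0,-0.8,0]'|grep -v -e gap -e ori;python3 -m pendant '[0,0,0,-0.4,0, 0,0,0,-0.8,0]'|grep -v -e gap -e ori; python3 -m pendant '[0,0,0,-0.2,0, 0,0,0,-0.4,0]'|grep -v -e gap -e ori
```

```text
time: 13.55
ee_pos: [0.5384, 0.1563, 0.0941]
ft_force: [0.4, 0.5, 2.2]
time: 13.75
ee_pos: [0.5388, 0.1564, 0.087]
ft_force: [-2.2, -0.8, 3.0]
time: 13.95
ee_pos: [0.5389, 0.1564, 0.0791]
ft_force: [-1.2, -0.3, 2.3]
time: 14.15
ee_pos: [0.5389, 0.1564, 0.0751]
ft_force: [-2.1, 0.4, 1.9]
```

```bash
for i in 1 2; do python3 -m pendant '[0,0,0,-0.1,0, 0,0,0,-0.2,0]'|grep -v -e gap -e ori;done;python3 -m pendant '[0,0,0,-0.1,0, 0,0,0,-0.1,0]'|grep -v -e gap -e ori
```

```text
time: 14.35
ee_pos: [0.5389, 0.1564, 0.0733]
ft_force: [-1.1, -0.2, 2.2]
time: 14.55
ee_pos: [0.5389, 0.1564, 0.0712]
ft_force: [-1.7, 0.3, 1.8]
time: 14.75
ee_pos: [0.5389, 0.1564, 0.0709]
ft_force: [-7.5, -0.1, 15.1]
```

A hard stop at TCP z=0.0709, where 0.071 was expected for a leaf fully down. I'll retract straight up and inspect.

```bash
python3 -m pendant '[0,0,0,1,0, 0,0,0,4,0, 0,0,0,8,0, 0,-3,-3,12,0, 0,-6,-6,16,0, 0,-9,-9,19,0, 0,-9.3,-12,20.5,0,0,-9.3,-12,20.5,0,0,-9.3,-12,20.5,0]'; python3 look.py wrist w11; python3 look.py side s11
python3 - <<'E'
import cv2
for t,b,f in(("w11",(150,150,410,345),3.05),("s11",(200,180,320,270),6)):
    cv2.imwrite(f"pics/{t}b.png",cv2.resize(cv2.imread(f"pics/{t}.png")[b[1]:b[3],b[0]:b[2]],None,fx=f,fy=f,interpolation=cv2.INTER_CUBIC))
E
```

```text
time: 15.65
ee_pos: [0.4461, 0.036, 0.2762]
orientation: [0.029, 1.0, 0.001, 0.001]
ft_force: [-0.3, 0.3, -0.8]
finger_gap: -0.0003
15.65 [0.4461 0.036  0.2762] [2.900e-02 9.996e-01 8.000e-04 1.100e-03]
15.7 [0.446  0.0367 0.2755] [2.840e-02 9.996e-01 3.000e-04 4.000e-04]
```

View pics/w11b.png

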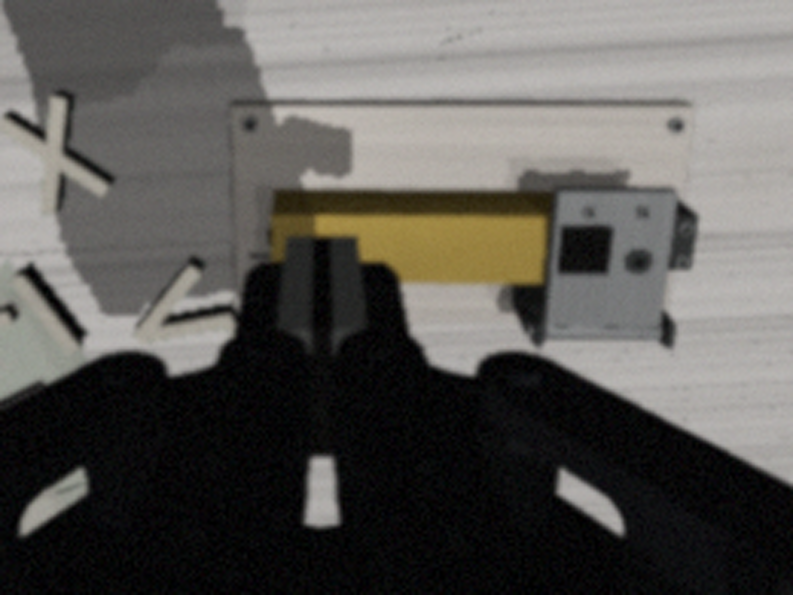

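View pics/s11b.png

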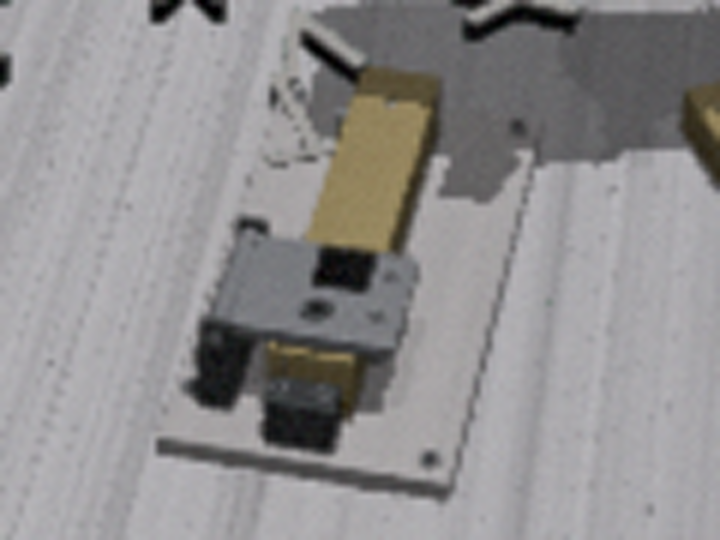

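Both views show the leaf level over the bar, its front edge just past the bar's near face. The bar and the surroundings are unchanged. I'm handing the job in.

```bash
python3 -c "
from workcell import bot
print(bot.job_done())"
```

```text
the job is handed in; nothing more can be done
None
```

The bar is seated against both pins and the stop, and the leaf is closed over it. I handed the job in at about 16 s of the 64 s allowed, with no verdict reported.

- **Side push:** I pushed the middle of the near side until travel stopped, at about 19 N. In the wrist image the bar was then parallel to the plate to about 0.1°.
- **End push:** I pushed the free end about 20 mm until it stopped firmly at about 17 N. The side view shows the bar's left end against the stop block.
- **Leaf:** I pressed the thumb pad. It closed at about 2–3 N and bottomed at TCP height 70.9 mm, against 71 mm expected for fully down. The last wrist and side pictures show the leaf level over the bar.
- **Finish:** The gripper ended at TCP height about 0.276 m, touching nothing. The last close-up pictures of the jig area show nothing else moved; I did not check every loose item one by one.

**Disagreements:**
- In the first fit, the hinge, pad and plate-based jig origin differed by 3–5 mm. The contact stops settled it.
- The finger half-width implied by the end push (about 12–15 mm) differed from my picture estimate of 6.5 mm.
- The forces at the hard stops went briefly above the 2–8 N the bar needs to move.

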